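# Stopper the paint cups

### The arm

A 7-joint arm with a two-finger parallel gripper is mounted at the origin on the work surface. World frame = base frame: x ahead of the robot, y to its left, z up, the work surface at z = 0. Lengths are in m, angles in rad, forces in N, time in s.
With the tool pointing down it reaches from about 0.425 to 0.875 m from the base axis. Payload 8.4 kg.
Tool frame: the origin (TCP) lies at the very end of the fingers, on their centre line; the grasp point (between the pads) lies 19 mm behind it; z points along the fingers, y is the direction in which the jaws open and shut (so a half turn about z gives the same grasp; the last joint's range is limited). The gripper opens to 87 mm and grips with 3 to 60 N. Pads are 19 mm wide; open, the fingers measure 117 mm over their backs; the gripper's body (75 mm by 190 mm) begins 51 mm behind the grasp point.
Start: joints at [1.076, 0.333, 0.04, 1.465, -0.013, 1.343, -0.059], TCP at [0.251, -0.6, 0.188] pointing down, gripper open.
Joint ranges: [-2.58, 2.58], [-0.38, 2.09], [-1.3, 1.39], [0.25, 2.4], [-1.5, 4.64], [0.08, 2.09], [-2.65, 2.65]. Speed limits (rad/s): [2.22, 2.22, 2.79, 2.79, 3.14, 3.14, 3.14].

### API

Orientations are given as a unit quaternion [w, x, y, z].
In Python, from bench import robot gives the robot as it stands. The module is installed in compiled form; this text tells all that it offers.
- The arm moves only by the tool drive_tool, never from a script. Its argument "series" is one flat list of numbers, 7 for each row, row after row: the turn, a rotation vector about the world's x, y, z in rad, then the shift along the world's x, y, z in m, then the opening, from -1 (shut) to 1 (fully open), so that 0 is half open. In form: [ax, ay, az, x, y, z, claw, ax, ay, az, x, y, z, claw, ...]. A call has 1 to 12 rows; each row is the pose to reach, as a shift and turn from the pose commanded when the call began; what a row does not reach only later rows make up. A row lasts 1/8 s, in which the tool goes at most 62.5 mm and 10.7 degrees, less where a joint would pass 70% of its speed; a pose out of reach is approached as far as the arm can. A call with a gripper value outside its range is refused whole. The fingers move at their own pace and stop on an object; "grip_force" is the grip in N (left out, the last holds). Time passes only in rows, so rows that repeat a pose let the fingers close. It gives the time, the measured TCP pose, the force and the opening at its end, in the units of the state.
- robot.observe(): the state, without advancing time (a new reading comes with each control period).
- robot.read_camera(name): name is "scene" or "top" or "wrist"; returns the picture (420x560x3 uint8, blue, green, red); there is no depth.
- robot.calibration(name): a dict with "fx", "fy", "cx", "cy" (pixels), "R" (3x3) and "t" (3): a world point X has camera coordinates R X + t. Camera axes: x right, y down, z forward; pixel columns grow to the right and rows downward; lengths in m; the calibration is good to about 2 mm. A picture is of the moment at which its call begins: read the wrist's pose just before it. calibration takes no time and is no camera call; for the wrist camera it gives the pose at the moment of the call.
- robot.sign_off(): hands the job in, once; it reports no verdict.
The state is a dict: "time_s": time; "joint_pos": joint angles; "qvel": joint speeds; "joint_torque": joint torques, N m; "eef_pos": TCP position; "orientation": TCP orientation; "contact_force": force on the tool from outside, world axes, zero at the start; "moment": the same for the moment, N m; "opening": finger opening in m.
Only numpy, scipy, OpenCV 4.12 (cv2) and the standard library are available. Lean on these libraries where they do the work, as an engineer would, in place of code of your own. Each camera call takes 0.05 s, during which the arm holds its last target. There are 200 camera calls.

### The job

The paint cups are washed and have to be closed before they go back on the shelf: put each stopper into the cup whose lid has the same colour, plug down and fully home, so that its flange lies flat on the lid. Set the stoppers in gently rather than dropping them, leave the cups standing where they are, and do not disturb the mask or the roll of tape.

Things in the scene. Friction and masses are not known exactly. Their poses are not given: they have to be found in the camera images.
- stopper_red: loose red plastic stopper, about 30 g, standing plug down on the table. From the bottom up: tapered round plug 26 to 31 mm wide, 14 mm deep; flat round flange 60 mm wide, 4 mm thick; upright round grip knob 22 mm wide, 22 mm tall (18 to 40 mm above the foot). Origin: centre of the plug's foot; z up its axis; round, so yaw means nothing
- stopper_yellow: loose yellow plastic stopper, about 30 g, standing plug down on the table. From the bottom up: tapered round plug 26 to 31 mm wide, 14 mm deep; flat round flange 60 mm wide, 4 mm thick; upright round grip knob 22 mm wide, 22 mm tall (18 to 40 mm above the foot). Origin: centre of the plug's foot; z up its axis; round, so yaw means nothing
- stopper_green: loose green plastic stopper, about 30 g, standing plug down on the table. From the bottom up: tapered round plug 26 to 31 mm wide, 14 mm deep; flat round flange 60 mm wide, 4 mm thick; upright round grip knob 22 mm wide, 22 mm tall (18 to 40 mm above the foot). Origin: centre of the plug's foot; z up its axis; round, so yaw means nothing
- stopper_blue: loose blue plastic stopper, about 30 g, standing plug down on the table. From the bottom up: tapered round plug 26 to 31 mm wide, 14 mm deep; flat round flange 60 mm wide, 4 mm thick; upright round grip knob 22 mm wide, 22 mm tall (18 to 40 mm above the foot). Origin: centre of the plug's foot; z up its axis; round, so yaw means nothing
- cup_red: loose empty paint cup, white with a red lid ring, 72 mm wide, 54 mm tall, about 160 g. The lid's round funnel mouth is 46 mm wide at the top, 32 mm at 37 mm height. A seated stopper's flange lies on the lid ring: plug foot 40 mm, knob top 80 mm above the cup's underside, a few mm of play. Any stopper fits any cup. Origin: centre of the underside; z up
- cup_yellow: loose empty paint cup, white with a yellow lid ring, 72 mm wide, 54 mm tall, about 160 g. The lid's round funnel mouth is 46 mm wide at the top, 32 mm at 37 mm height. A seated stopper's flange lies on the lid ring: plug foot 40 mm, knob top 80 mm above the cup's underside, a few mm of play. Any stopper fits any cup. Origin: centre of the underside; z up
- cup_green: loose empty paint cup, white with a green lid ring, 72 mm wide, 54 mm tall, about 160 g. The lid's round funnel mouth is 46 mm wide at the top, 32 mm at 37 mm height. A seated stopper's flange lies on the lid ring: plug foot 40 mm, knob top 80 mm above the cup's underside, a few mm of play. Any stopper fits any cup. Origin: centre of the underside; z up
- cup_blue: loose empty paint cup, white with a blue lid ring, 72 mm wide, 54 mm tall, about 160 g. The lid's round funnel mouth is 46 mm wide at the top, 32 mm at 37 mm height. A seated stopper's flange lies on the lid ring: plug foot 40 mm, knob top 80 mm above the cup's underside, a few mm of play. Any stopper fits any cup. Origin: centre of the underside; z up
- mask: bystander: white papier-mache face mask lying face up at the left (+y) side, 200 mm long (along its own x) and 145 mm wide, up to 65 mm high; a fixed jar of brushes, 190 mm tall, stands out of the way beyond it. Origin: centre, at table height
- tape_roll: bystander: roll of cream masking tape lying flat at the right (-y) side, 104 mm across, 24 mm high. Origin: centre of the underside
Things that resemble listed ones, but are neither listed nor needed, are in the scene too. What is shaped like the stopper_red but black is not meant.

How it is judged:
At the end, for the whole second after the job is handed in: Each stopper is upright (0.12 rad) in the cup of its own colour, within 8 mm of its axis, plug foot 35 to 44 mm above the cup's underside; every cup is upright (0.1 rad) and within 30 mm of its starting place; all released and at rest (under 0.02 m/s) (horizontal distance between stopper_red and cup_red below 0.008 m and z of stopper_red in the frame of cup_red between 0.035 and 0.044 m and angle between each of stopper_red, stopper_yellow, stopper_green, stopper_blue's own z axis and vertical below 0.12 rad and angle between each of cup_red, cup_yellow, cup_green, cup_blue's own z axis and vertical below 0.1 rad and distance of each of cup_red, cup_yellow, cup_green, cup_blue from where it was at the start of the episode below 0.03 m and linear speed of each of stopper_red, cup_red, stopper_yellow, cup_yellow, stopper_green, cup_green, stopper_blue, cup_blue below 0.02 m/s and horizontal distance between stopper_yellow and cup_yellow below 0.008 m and z of stopper_yellow in the frame of cup_yellow between 0.035 and 0.044 m and horizontal distance between stopper_green and cup_green below 0.008 m and z of stopper_green in the frame of cup_green between 0.035 and 0.044 m and horizontal distance between stopper_blue and cup_blue below 0.008 m and z of stopper_blue in the frame of cup_blue between 0.035 and 0.044 m); the robot touches nothing.
It fails at once if a stopper is dropped or slammed into its cup (faster than 0.7 m/s within 15 mm of its seat) ((distance between stopper_red and cup_red below 0.055 m and linear speed of stopper_red above 0.7 m/s) or (distance between stopper_yellow and cup_yellow below 0.055 m and linear speed of stopper_yellow above 0.7 m/s) or (distance between stopper_green and cup_green below 0.055 m and linear speed of stopper_green above 0.7 m/s) or (distance between stopper_blue and cup_blue below 0.055 m and linear speed of stopper_blue above 0.7 m/s)).
It fails at once if a cup is knocked over (tilted more than 0.7 rad) (angle between any of cup_red, cup_yellow, cup_green, cup_blue's own z axis and vertical above 0.7 rad).
It fails at once if the mask or the tape roll is pushed more than 20 mm (distance of any of mask, tape_roll from where it was at the start of the episode above 0.02 m).
It also fails if it takes over 104 s, if anything falls off the work surface, if the arm or the gripper's body presses on something with over 40 N, if the wrist force passes 120 N, or if a joint passes its speed limit or range.

## Working session

There is one attempt and no reset: what is moved stays moved. The work goes in short steps, Python scripts to look and compute and a tool call to move; the robot and the scene stay as the last step left them, time stands still between calls to the robot, and variables do not carry over. Pictures are saved under pics/ and viewed, about 12 in all and at most 16, crops included, and the job is handed in when it is done.

Besides the shell and the picture viewer there is one more tool, called after "Emit:" as name(argument=value, ...) on one line, values as JSON. drive_tool: Moves the arm, as the interface text tells. Its arguments: {"type":"object","properties":{"series":{"type":"array"},"grip_force":{"type":"number"}},"required":["series"]}

```bash
mkdir -p pics; python3 - <<'E'
from bench import robot
import cv2,numpy as np
s=robot.observe(); print(s)
for n in("scene","top"):
    c=robot.calibration(n); print(n,{k:np.round(v,4).tolist() for k,v in c.items()})
    cv2.imwrite(f"pics/{n}0.png",robot.read_camera(n))
c=robot.calibration("wrist");print({k:np.round(v,4).tolist() for k,v in c.items()})
E
```

```text
{'time_s': 0.0, 'joint_pos': array([ 1.07578395,  0.33392235,  0.03985095,  1.46630682, -0.01337126,
        1.34327208, -0.05850165]), 'qvel': array([ 0.0009034 , -0.00075571, -0.00041992,  0.00211103,  0.00091546,
       -0.00014797,  0.00035523]), 'joint_torque': array([ 2.53147418e-04, -6.56373882e+01,  1.33512385e+00, -4.03804851e+01,
       -5.97239099e-02,  4.50075197e-02,  1.51560307e-04]), 'eef_pos': array([ 0.25037809, -0.5992639 ,  0.18743421]), 'orientation': array([-7.89946681e-04,  9.80479213e-01,  1.96621053e-01, -2.25950850e-04]), 'contact_force': array([ 0.49084538, -0.37629709,  0.39049917]), 'moment': array([-0.01368804, -0.01119689,  0.03006466]), 'opening': 0.08702715645307484}
scene {'fx': 414.2221, 'fy': 414.2221, 'cx': 278.5862, 'cy': 208.1737, 'R': [[0.5033, 0.8641, 0.0089], [0.735, -0.4226, -0.5302], [-0.4544, 0.2734, -0.8478]], 't': [-0.2478, -0.3411, 1.2912]}
top {'fx': 504.8904, 'fy': 504.8904, 'cx': 278.5164, 'cy': 209.8467, 'R': [[-0.0154, -0.9999, -0.005], [-0.9946, 0.0159, -0.1025], [0.1025, 0.0034, -0.9947]], 't': [0.0255, 0.4778, 1.4645]}
{'fx': 350.2824, 'fy': 350.2824, 'cx': 271.4655, 'cy': 209.5323, 'R': [[0.3859, -0.9225, -0.0007], [-0.893, -0.3737, 0.2508], [-0.2317, -0.0961, -0.968]], 't': [-0.6499, -0.0309, 0.3886]}
```

View pics/top0.png

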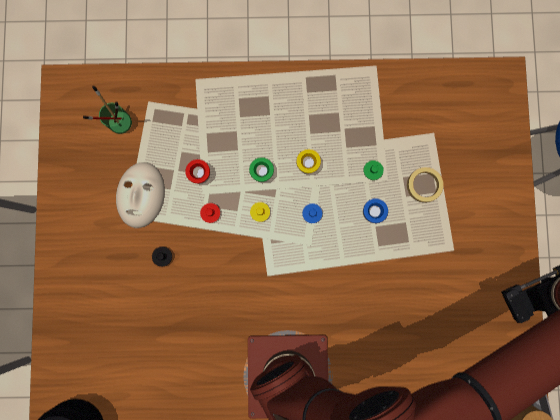

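View pics/scene0.png

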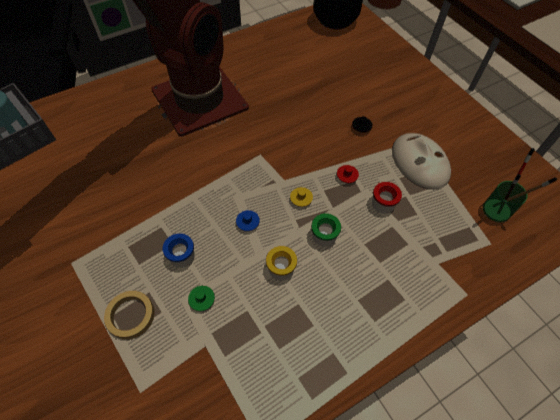

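The top view shows the cups: red (198,172), green (262,170), yellow (309,161), blue (375,211). The stoppers are red (210,212), yellow (260,212), blue (313,213), green (374,170). The black look-alike is at (162,257). Next I triangulate outline centres from both views.

```bash
cat > h.py <<'E'
import cv2,numpy as np
from bench import robot
HUE={'red':[(0,6),(174,180)],'yellow':[(20,32)],'green':[(50,80)],'blue':[(105,122)]}
def mask(im,c,smin=140,vmin=50):
    h=cv2.cvtColor(im,cv2.COLOR_BGR2HSV)
    m=sum(cv2.inRange(h,(a,smin,vmin),(b,255,255)) for a,b in HUE[c])
    return cv2.morphologyEx(m,cv2.MORPH_CLOSE,np.ones((3,3)))
def blobs(im,c,amin=120):
    """(centre, axes, has_hole, n) of hull-fitted ellipse per blob"""
    cs,hi=cv2.findContours(mask(im,c),cv2.RETR_CCOMP,cv2.CHAIN_APPROX_NONE)
    out=[]
    for i,k in enumerate(cs):
        if hi[0][i][3]>=0 or cv2.contourArea(k)<amin: continue
        hole=hi[0][i][2]>=0 and cv2.contourArea(cs[hi[0][i][2]])>0.1*cv2.contourArea(k)
        e=cv2.fitEllipse(cv2.convexHull(k)) if len(cv2.convexHull(k))>5 else cv2.fitEllipse(k)
        out.append((np.array(e[0]),e[1],hole,cv2.contourArea(k)))
    return out
def ray(cal,uv):
    R=np.array(cal['R']);t=np.array(cal['t']).ravel()
    d=R.T@np.array([(uv[0]-cal['cx'])/cal['fx'],(uv[1]-cal['cy'])/cal['fy'],1.])
    return -R.T@t,d/np.linalg.norm(d)
def onplane(cal,uv,z):
    o,d=ray(cal,uv); return o+d*(z-o[2])/d[2]
def tri(rs):
    A=np.zeros((3,3));b=np.zeros(3)
    for o,d in rs:
        P=np.eye(3)-np.outer(d,d);A+=P;b+=P@o
    X=np.linalg.solve(A,b)
    return X,max(np.linalg.norm((np.eye(3)-np.outer(d,d))@(X-o)) for o,d in rs)
E
python3 - <<'E'
from h import *
ims={n:cv2.imread(f"pics/{n}0.png") for n in("top","scene")}
cal={n:robot.calibration(n) for n in ims}
for c in HUE:
    B={n:blobs(ims[n],c) for n in ims}
    for n in B: print(c,n,[(b[0].round(1).tolist(),np.round(b[1],1).tolist(),b[2],b[3]) for b in B[n]])
    for b in B['top']:
        r=[]
        for e in B['scene']:
            X,err=tri([ray(cal['top'],b[0]),ray(cal['scene'],e[0])])
            if err<.01:
              z=.054 if b[2] else .018
              print('   ',"cup" if b[2] else "stop",X.round(4),'err',round(err,4),'planes',onplane(cal['top'],b[0],z).round(4),onplane(cal['scene'],e[0],z).round(4))
E
```

```text
red top [([317.9, 413.9], [20.2, 26.4], np.False_, 289.5), ([528.3, 188.9], [170.0, 406.4], np.False_, 2285.0), ([283.4, 372.0], [93.9, 106.1], False, 3932.0), ([522.7, 372.5], [61.3, 265.6], np.False_, 4901.5), ([210.0, 212.5], [19.3, 19.9], np.False_, 282.0), ([197.2, 170.9], [23.8, 24.5], True, 433.5)]
red scene [([387.2, 193.2], [22.9, 29.0], True, 493.5), ([347.2, 173.6], [17.6, 22.2], False, 288.0), ([161.3, 89.2], [16.7, 20.8], np.False_, 189.0), ([201.0, 100.7], [64.6, 90.1], False, 925.0), ([195.4, 11.9], [11.7, 29.8], np.False_, 157.0)]
    stop [-0.1145 -0.0849 -0.0133] err 0.002 planes [-0.1061 -0.0848  0.018 ] [-0.0774 -0.0899  0.018 ]
    stop [ 0.0042  0.0076 -0.0082] err 0.004 planes [0.0112 0.0114 0.018 ] [ 0.0297 -0.0041  0.018 ]
    stop [0.0769 0.0113 0.3298] err 0.0005 planes [0.0112 0.0114 0.018 ] [-0.3944  0.1673  0.018 ]
    stop [0.4756 0.2231 0.015 ] err 0.0017 planes [0.4743 0.2212 0.018 ] [0.478  0.2229 0.018 ]
    cup [0.5951 0.2556 0.0495] err 0.0019 planes [0.5931 0.2533 0.054 ] [0.598  0.2545 0.054 ]
yellow top [([259.7, 211.5], [19.4, 19.9], np.False_
[... 540 characters left out ...]
6.3], [25.0, 29.0], True, 541.0), ([496.9, 209.5], [17.9, 26.8], np.False_, 257.0)]
    stop [ 0.596  -0.2658  0.01  ] err 0.0015 planes [ 0.5941 -0.2658  0.018 ] [ 0.5998 -0.2646  0.018 ]
    cup [0.5969 0.0685 0.047 ] err 0.0018 planes [0.5947 0.0667 0.054 ] [0.6007 0.0673 0.054 ]
blue top [([312.0, 213.0], [18.6, 19.0], np.False_, 262.0), ([375.3, 210.6], [23.5, 24.4], True, 427.5)]
blue scene [([177.5, 247.0], [26.4, 30.9], True, 608.0), ([247.2, 220.3], [19.8, 22.8], False, 334.5)]
    stop [ 0.469  -0.0798  0.0125] err 0.0014 planes [ 0.4679 -0.0808  0.018 ] [ 0.4725 -0.0798  0.018 ]
    cup [ 0.4698 -0.262   0.0454] err 0.0011 planes [ 0.4686 -0.2614  0.054 ] [ 0.4751 -0.2611  0.054 ]
```

Emit:
drive_tool(series=[0,0,-0.1,0.068,0.113,0.03,1,0,0,-0.2,0.135,0.225,0.05,1,0,0,-0.3,0.2,0.337,0.06,1,0,0,-0.396,0.27,0.45,0.06,1,0,0,-0.396,0.27,0.45,0.06,1,0,0,-0.396,0.27,0.45,0.06,1,0,0,-0.396,0.27,0.45,0.06,1,0,0,-0.396,0.27,0.45,0.06,1,0,0,-0.396,0.27,0.45,0.06,1,0,0,-0.396,0.27,0.45,0.06,0.2,0,0,-0.396,0.27,0.45,0.06,0.2,0,0,-0.396,0.27,0.45,0.06,0.2], grip_force=15)

```text
time_s: 1.6
eef_pos: [0.5199, -0.1512, 0.2481]
orientation: [0.0, 1.0, -0.001, -0.0]
contact_force: [0.2, -0.3, -0.4]
opening: 0.0647
```

```bash
cat >> h.py <<'E'
import time,pickle
def wshot(name):
    cal=robot.calibration("wrist"); im=robot.read_camera("wrist")
    cv2.imwrite(f"pics/{name}.png",im); pickle.dump(cal,open(f"pics/{name}.pkl","wb")); return cal,im
def wmeas(cal,im):
    for c in HUE:
        for b in blobs(im,c,600):
            print(c,'cup' if b[2] else 'stop',b[0].round(1),np.round(b[1],1),'->',onplane(cal,b[0],.054 if b[2] else .018).round(4))
E
python3 - <<'E'
from h import *
wmeas(*wshot("w1"));print(robot.observe()['opening'],robot.observe()['eef_pos'])
E
```

```text
yellow stop [ 92.  209.7] [43.4 49.1] -> [0.4779 0.0735 0.018 ]
yellow cup [194.7  86.1] [65.9 71.5] -> [ 0.6214 -0.0713  0.054 ]
blue cup [215.1 214.5] [43.8 46.4] -> [ 0.481  -0.0868  0.054 ]
blue cup [366.9 220.9] [55.5 59.9] -> [ 0.473  -0.2627  0.054 ]
0.060572780027627046 [ 0.51999006 -0.15106842  0.24822104]
```

View pics/w1.png

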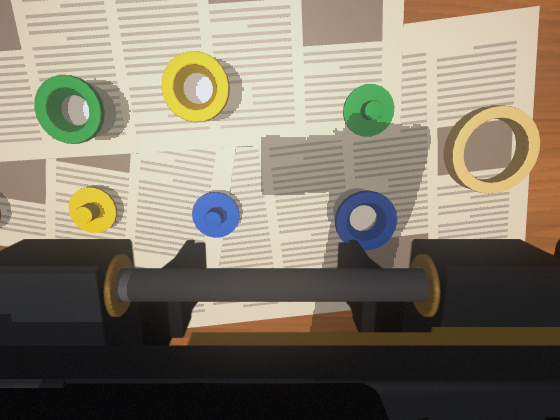

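Emit:
drive_tool(series=[0,0,0,0,0.06,0,0.2,0,0,0,0,0.12,0,0.2,0,0,0,0,0.18,0,0.2,0,0,0,0,0.24,0,0.2,0,0,0,0,0.3,0,0.2,0,0,0,0,0.3,0,0.2,0,0,0,0,0.3,0,0.2,0,0,0,0,0.3,0,0.2])

```text
time_s: 2.65
eef_pos: [0.521, 0.1484, 0.2483]
orientation: [0.0, 1.0, -0.002, -0.0]
contact_force: [-0.1, -0.6, 0.3]
opening: 0.0522
```

```bash
python3 - <<'E'
from h import *
wmeas(*wshot("w2"));print(robot.observe()['opening'],robot.observe()['eef_pos'])
E
```

```text
red stop [212.4 210.8] [44.8 47. ] -> [0.4773 0.2219 0.018 ]
red cup [172.4 111.9] [64.1 69.3] -> [0.5965 0.2537 0.054 ]
yellow stop [329.6 209.7] [44.8 47.1] -> [0.4782 0.0745 0.018 ]
yellow cup [476.1  86.5] [64.9 75.9] -> [ 0.6215 -0.0687  0.054 ]
blue cup [451.9 214.7] [42.2 48.5] -> [ 0.4812 -0.0609  0.054 ]
0.05235454058918422 [0.52094699 0.14854509 0.2483355 ]
```

The wrist view shows the blue stopper (215,214), misread as a cup because of its knob's shadow. Yellow stopper (92,210), yellow cup (195,86), green stopper (369,110) and blue cup (366,220) are also visible. I'll triangulate from the two wrist views and relax the colour mask.

```bash
sed -i "s/smin=140,vmin=50/smin=100,vmin=35/; s/'green':\[(50,80)\]/'green':[(50,85)]/" h.py; python3 - <<'E'
from h import *
D={n:(pickle.load(open(f"pics/{n}.pkl","rb")),cv2.imread(f"pics/{n}.png")) for n in("w1","w2")}
S={n:(robot.calibration(n),cv2.imread(f"pics/{n}0.png")) for n in("top","scene")}
for n in D:
    print(n);wmeas(*D[n])
# approximate positions -> match blobs in all four views
P={('stop','red'):(.477,.222),('stop','yellow'):(.478,.074),('stop','green'):(.597,-.266),('stop','blue'):(.470,-.080),
('cup','red'):(.5965,.254),('cup','yellow'):(.6205,-.070),('cup','green'):(.597,.067),('cup','blue'):(.473,-.262)}
for (k,c),p in P.items():
    z=.054 if k=='cup' else .018; rs=[];use=[]
    for n,(cal,im) in {**D,**S}.items():
        for b in blobs(im,c):
            if np.hypot(*(onplane(cal,b[0],z)[:2]-p))<.012 and .9<b[1][1]/b[1][0]<1.35: rs.append(ray(cal,b[0]));use.append((n,onplane(cal,b[0],z)[:2].round(4).tolist()));break
    X,e=tri(rs); print(k,c,X.round(4),round(e,4),use)
    w=[r for r,u in zip(rs,use) if u[0][0]=='w']
    if len(w)==2: X,e=tri(w);print('   wrist only',X.round(4),round(e,4))
E
```

```text
w1
yellow stop [ 92.2 209.5] [44.2 50. ] -> [0.4781 0.0732 0.018 ]
yellow cup [495.6 149.1] [79.6 92.9] -> [ 0.5551 -0.399   0.054 ]
yellow cup [194.9  86.2] [66.8 72.2] -> [ 0.6213 -0.0715  0.054 ]
green stop [368.5 109.7] [48.9 52.9] -> [ 0.598  -0.2657  0.018 ]
green cup [ 67.3 108.7] [61.9 71.8] -> [0.5988 0.0663 0.054 ]
blue cup [366.  220.5] [57.2 61.7] -> [ 0.4735 -0.2616  0.054 ]
blue stop [215.2 214.5] [44.6 46.8] -> [ 0.4713 -0.0809  0.018 ]
w2
red stop [212.4 210.8] [45.4 47.7] -> [0.4772 0.2219 0.018 ]
red cup [172.5 111.8] [65.1 70.4] -> [0.5966 0.2535 0.054 ]
yellow stop [329.6 209.7] [45.6 47.7] -> [0.4782 0.0745 0.018 ]
yellow cup [475.9  86.6] [65.6 76.8] -> [ 0.6214 -0.0685  0.054 ]
green cup [345.8 109.1] [64.4 68.9] -> [0.5989 0.0676 0.054 ]
blue stop [451.7 214.6] [43.  49.2] -> [ 0.4713 -0.0799  0.018 ]
stop red [0.4758 0.2232 0.014 ] 0.0018 [('w2', [0.4772, 0.2219]), ('top', [0.4742, 0.2216]), ('scene', [0.4785, 0.2227])]
stop yellow [0.4768 0.0748 0.0149] 0.0019 [('w1', [0.4781, 0.0732]), ('w2', [0.4782, 0.0745]), ('top', [0.4747, 0.0739]), ('scene', [0.4789, 
[... 322 characters left out ...]
4725, -0.0797])]
   wrist only [ 0.4709 -0.0807  0.0165] 0.0
cup red [0.5959 0.2554 0.0479] 0.0018 [('w2', [0.5966, 0.2535]), ('top', [0.5932, 0.2535]), ('scene', [0.5988, 0.2531])]
cup yellow [ 0.621  -0.0704  0.0494] 0.0023 [('w1', [0.6213, -0.0715]), ('w2', [0.6214, -0.0685]), ('top', [0.6179, -0.0709]), ('scene', [0.6236, -0.0702])]
   wrist only [ 0.6217 -0.0707  0.0501] 0.0
cup green [0.5981 0.0677 0.0505] 0.0027 [('w1', [0.5988, 0.0663]), ('w2', [0.5989, 0.0676]), ('top', [0.5948, 0.0668]), ('scene', [0.6005, 0.0675])]
   wrist only [0.5989 0.0673 0.0522] 0.0
cup blue [ 0.4707 -0.2625  0.0459] 0.0019 [('w1', [0.4735, -0.2616]), ('top', [0.4689, -0.2615]), ('scene', [0.4759, -0.2609])]
```

Wrist-only flange and lid heights (16–16.5 mm and 50–52 mm) match the stated 18 and 54 mm within error. Picking red first.

Emit:
drive_tool(series=[0,0,0,-0.02,0.036,-0.04,0.2,0,0,0,-0.044,0.072,-0.09,0.2,0,0,0,-0.044,0.072,-0.14,0.2,0,0,0,-0.044,0.072,-0.18,0.2,0,0,0,-0.044,0.072,-0.205,0.2,0,0,0,-0.044,0.072,-0.22,0.2,0,0,0,-0.044,0.072,-0.225,0.2,0,0,0,-0.044,0.072,-0.225,0.2,0,0,0,-0.044,0.072,-0.225,-1,0,0,0,-0.044,0.072,-0.225,-1,0,0,0,-0.044,0.072,-0.225,-1,0,0,0,-0.044,0.072,-0.225,-1], grip_force=15)

```text
time_s: 4.2
eef_pos: [0.4767, 0.2223, 0.0235]
orientation: [-0.0, 1.0, -0.0, 0.0]
contact_force: [-0.7, 0.3, 0.3]
opening: 0.0205
```

```bash
python3 - <<'E'
from h import *
wshot("w3");s=robot.observe();print(s['opening'],s['eef_pos'],s['contact_force'])
E
```

```text
0.016188163820747937 [0.47661942 0.22226969 0.02343323] [-0.174285   -0.75717572  0.0487164 ]
```

View pics/w3.png

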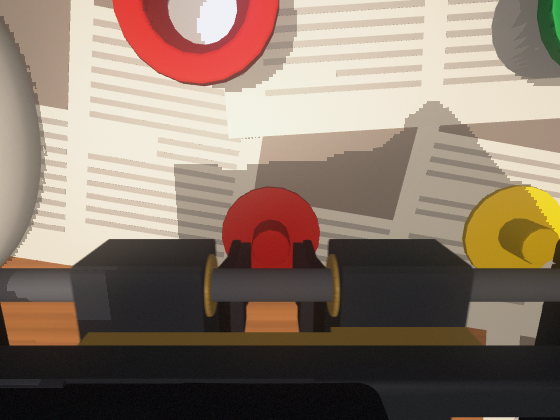

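Picture 5: the knob (271,245) looks to be between the fingers, but the reported opening is 16 mm, under the 22 mm knob. I'll let the grip settle and look again.

Emit:
drive_tool(series=[0,0,0,0,0,0,-1,0,0,0,0,0,0,-1,0,0,0,0,0,0,-1])

```text
time_s: 4.62
eef_pos: [0.4766, 0.2223, 0.0233]
orientation: [-0.0, 1.0, -0.0, -0.0]
contact_force: [0.5, -0.3, 0.2]
opening: 0.0012
```

```bash
python3 - <<'E'
from h import *
cal,im=wshot("w4");wmeas(cal,im)
for z in(.018,.04): print(z,onplane(cal,(271,250),z))
s=robot.observe();print(s['opening'],s['eef_pos'],s['contact_force'])
for y in (-.011,.011):
  X=cal['R']@(np.array([s['eef_pos'][0],s['eef_pos'][1]+y,s['eef_pos'][2]]))+np.ravel(cal['t']);print('tip px',X[0]/X[2]*cal['fx']+cal['cx'],X[1]/X[2]*cal['fy']+cal['cy'])
cv2.imwrite("pics/w4c.png",cv2.resize(im[170:330,170:370],None,fx=3,fy=3))
E
```

```text
red stop [270.5 226.7] [79.9 96.7] -> [0.4818 0.2222 0.018 ]
red stop [194.2  -6.7] [164.4 186.1] -> [0.6068 0.2612 0.018 ]
yellow stop [516.2 233.1] [ 95.2 109.1] -> [0.4778 0.0738 0.018 ]
green stop [554.   25.7] [30.  68.9] -> [0.5918 0.074  0.018 ]
0.018 [0.46691827 0.22195477 0.018     ]
0.04 [0.47540652 0.22193724 0.04      ]
0.00031034370641731064 [0.47655214 0.2222734  0.0233283 ] [-0.10514439  0.71325666 -0.5054334 ]
tip px 289.08932120216326 237.94048534240625
tip px 251.81159796588625 237.94059423379161
```

View pics/w4c.png

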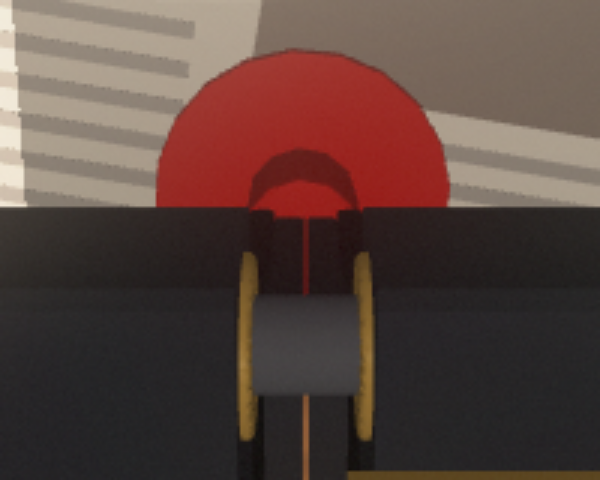

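Picture 6: the jaws are shut, and the knob (red, seen through the gap at about (271,245)) lies below them untouched. The tips therefore sit above z = 0.04 although the TCP reads 0.023. I'll measure the true tip height from the images with the jaws opened a known amount.

Emit:
drive_tool(series=[0,0,0,0,0,0,0.0,0,0,0,0,0,0,0.0,0,0,0,0,0,0,0,0,0,0,0,0,0,0.0,0,0,0,0,0,0,0.0,0,0,0,0,0,0,0.0])

```text
time_s: 5.42
eef_pos: [0.4766, 0.2223, 0.0234]
orientation: [0.0, 1.0, -0.0, 0.0]
contact_force: [-0.0, -0.9, 0.3]
opening: 0.0428
```

```bash
python3 - <<'E'
from h import *
cal,im=wshot("w5");s=robot.observe();print(s['opening'],s['eef_pos'])
sc=robot.read_camera("scene");c2=robot.calibration("scene")
p=lambda c,X:(lambda q:(q[:2]/q[2]*[c['fx'],c['fy']]+[c['cx'],c['cy']]).round(1))(np.array(c['R'])@X+np.ravel(c['t']))
e=s['eef_pos']
for dz in(0,.02,.04,.06):
  print(dz,'scene',p(c2,e+[0,0,dz]),'wrist front inner',[p(cal,e+[.0095,y,dz]) for y in(-s['opening']/2,s['opening']/2)])
u,v=p(c2,e).astype(int)
a=cv2.resize(sc[v-75:v+45,u-60:u+60],(480,480),interpolation=cv2.INTER_CUBIC);print('scene crop',u-60,v-75)
b=cv2.resize(im[200:320,190:350],(640,480))[:, :320]; b=cv2.resize(im[190:310,230:310],(320,480))
cv2.imwrite("pics/w5c.png",np.hstack([a,b]))
E
```

```text
0.04263122533757465 [0.47658725 0.22227822 0.02334817]
0 scene [347.  172.1] wrist front inner [array([307. , 222.5]), array([233.9, 222.5])]
0.02 scene [348.2 167.5] wrist front inner [array([310.7, 233.3]), array([230. , 233.3])]
0.04 scene [349.3 162.8] wrist front inner [array([315.3, 246.7]), array([225.1, 246.7])]
0.06 scene [350.5 158. ] wrist front inner [array([321.1, 263.6]), array([219. , 263.6])]
scene crop 287 97
```

View pics/w5c.png

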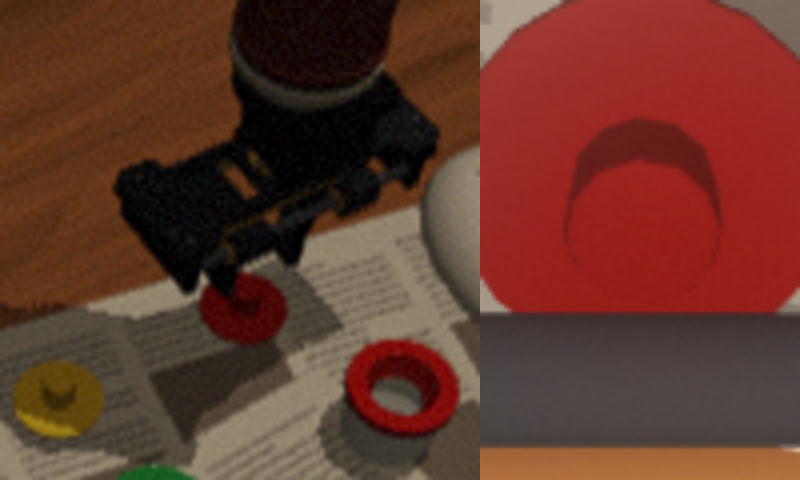

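Picture 7: the knob top (wrist px (270,247)) lies on the TCP axis, and the fingers in the scene view hang above the flange. I need the finger edges themselves.

```bash
python3 - <<'E'
import cv2
im=cv2.imread("pics/w5.png");im=cv2.convertScaleAbs(im[200:340,170:370],alpha=1.6,beta=30)
cv2.imwrite("pics/w5d.png",cv2.resize(im,None,fx=4,fy=4,interpolation=cv2.INTER_CUBIC))
E
```

```text
(no output)
```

View pics/w5d.png

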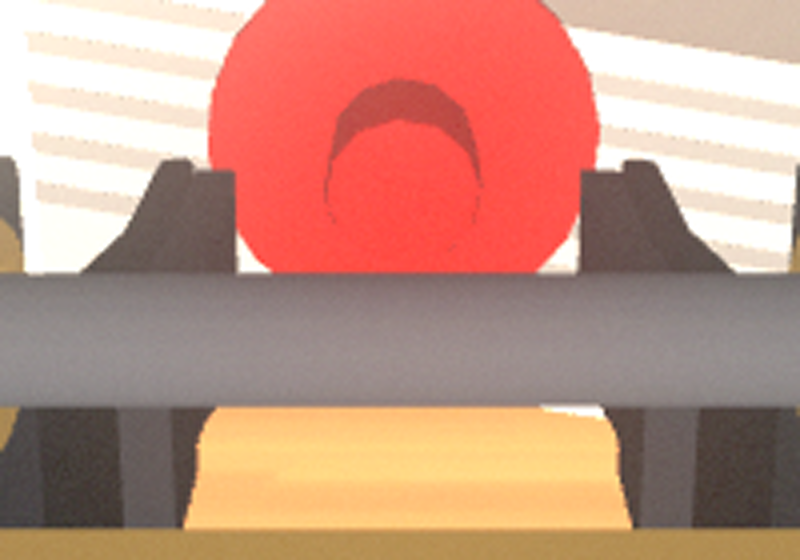

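Picture 8: the tips have inner edges at px 229 and 315.5 and their end at row 242. Gap and row both put the true finger ends about 33 mm above the reported TCP. I go down 30 mm more, gently, and grip.

Emit:
drive_tool(series=[0,0,0,0,0,-0.01,0.0,0,0,0,0,0,-0.018,0.0,0,0,0,0,0,-0.024,0.0,0,0,0,0,0,-0.027,0,0,0,0,0,0,-0.03,0.0,0,0,0,0,0,-0.03,0.0])

```text
time_s: 6.28
eef_pos: [0.4765, 0.2223, -0.0068]
orientation: [0.0, 1.0, -0.0, -0.0]
contact_force: [-0.5, -0.0, 0.5]
opening: 0.0433
```

Emit:
drive_tool(series=[0,0,0,0,0,0,-1,0,0,0,0,0,0,-1,0,0,0,0,0,0,-1,0,0,0,0,0,0,-1,0,0,0,0,0,0,-1], grip_force=15)

```text
time_s: 6.9
eef_pos: [0.4767, 0.2223, -0.0066]
orientation: [-0.0, 1.0, -0.0, 0.0]
contact_force: [-0.0, 0.5, -0.1]
opening: 0.0214
```

Emit:
drive_tool(series=[0,0,0,0,0,0.03,-1,0,0,0,0,0,0.075,-1,0,0,0,0.05,0.014,0.08,-1,0,0,0,0.1,0.027,0.08,-1,0,0,0,0.12,0.032,0.08,-1,0,0,0,0.12,0.032,0.08,-1,0,0,0,0.12,0.032,0.07,-1])

```text
time_s: 7.78
eef_pos: [0.596, 0.2546, 0.0634]
orientation: [-0.0, 1.0, 0.0, 0.0]
contact_force: [-1.0, -0.1, 0.1]
opening: 0.0214
```

```bash
python3 - <<'E'
from h import *
cal,im=wshot("w6");s=robot.observe();print(s['opening'],s['eef_pos'])
cv2.imwrite("pics/w6c.png",cv2.resize(im[100:320,140:420],None,fx=2,fy=2))
E
```

```text
0.021219314178278072 [0.59500643 0.25389231 0.06149737]
```

View pics/w6c.png

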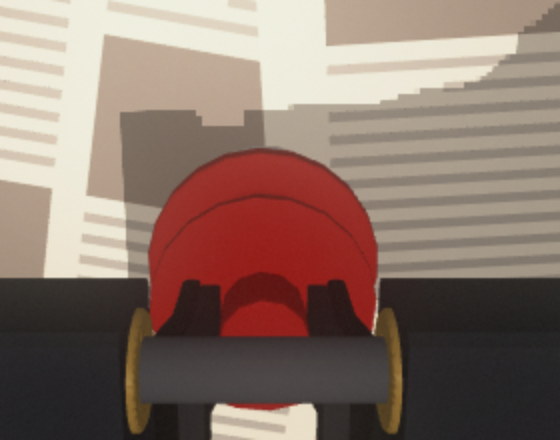

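Picture 9: the red stopper hangs upright between the fingers over its cup and is centred laterally (both outlines about column 264 of the crop). Lowering now.

Emit:
drive_tool(series=[0,0,0,0.001,0,-0.01,-1,0,0,0,0.001,0,-0.018,-1,0,0,0,0.001,0,-0.024,-1,0,0,0,0.001,0,-0.028,-1,0,0,0,0.001,0,-0.029,-1,0,0,0,0.001,0,-0.029,-1])

```text
time_s: 8.57
eef_pos: [0.5977, 0.2544, 0.0345]
orientation: [-0.0, 1.0, -0.0, 0.0]
contact_force: [-0.1, -0.1, 0.0]
opening: 0.0213
```

Emit:
drive_tool(series=[0,0,0,0,0,0,-0.2,0,0,0,0,0,0,0,0,0,0,0,0,0,0,0,0,0,0,0,0,0.0,0,0,0,0,0,0.02,0.0,0,0,0,0,0,0.06,0,0,0,0,0,0,0.12,0.0,0,0,0,0,0,0.12,0.0])

```text
time_s: 9.57
eef_pos: [0.6003, 0.2564, 0.1617]
orientation: [-0.002, 1.0, -0.0, 0.005]
contact_force: [1.0, 0.9, 0.4]
opening: 0.0436
```

```bash
python3 - <<'E'
from h import *
cal,im=wshot("w7");s=robot.observe();print(s['opening'],s['eef_pos'],s['time_s'])
for b in blobs(im,'red',600): print(b,onplane(cal,b[0],.058),onplane(cal,b[0],.054))
cv2.imwrite("pics/w7c.png",im[60:320])
E
```

```text
0.04297826826722456 [0.59908409 0.25541661 0.15850528] 9.625
(array([273.82839966, 202.2875061 ]), (78.3214340209961, 79.06574249267578), np.False_, 4765.0) [0.59835176 0.25405912 0.058     ] [0.59744402 0.25404529 0.054     ]
```

View pics/w7c.png

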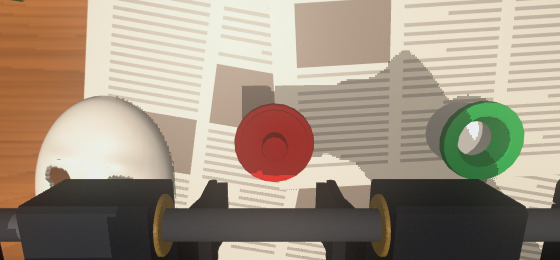

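Picture 10: the red stopper sits on its cup (274,143 in the crop), with the ring showing around its lower edge. Its centre is (0.598, 0.254), about 1.5 mm off the cup's. Now yellow.

Emit:
drive_tool(series=[0,0,0,-0.033,-0.05,0,0,0,0,0,-0.066,-0.1,-0.02,0,0,0,0,-0.1,-0.15,-0.05,0,0,0,0,-0.12,-0.18,-0.09,0,0,0,0,-0.12,-0.18,-0.12,0,0,0,0,-0.12,-0.18,-0.14,0,0,0,0,-0.12,-0.18,-0.152,0,0,0,0,-0.12,-0.18,-0.158,0,0,0,0,-0.12,-0.18,-0.161,0,0,0,0,-0.12,-0.18,-0.161,0,0,0,0,-0.12,-0.18,-0.161,0])

```text
time_s: 11.0
eef_pos: [0.478, 0.0744, -0.0062]
orientation: [-0.0, 1.0, -0.0, 0.0]
contact_force: [1.3, -0.8, 0.4]
opening: 0.0436
```

Emit:
drive_tool(series=[0,0,0,0,0,0,-1,0,0,0,0,0,0,-1,0,0,0,0,0,0,-1,0,0,0,0,0,0,-1,0,0,0,0,0,0,-1])

```text
time_s: 11.62
eef_pos: [0.4776, 0.0743, -0.0066]
orientation: [-0.0, 1.0, -0.0, 0.0]
contact_force: [-0.5, -0.0, 0.3]
opening: 0.0214
```

Emit:
drive_tool(series=[0,0,0,0,0,0.03,-1,0,0,0,0,0,0.08,-1,0,0,0,0.036,-0.036,0.09,-1,0,0,0,0.072,-0.073,0.09,-1,0,0,0,0.108,-0.11,0.09,-1,0,0,0,0.143,-0.145,0.085,-1,0,0,0,0.143,-0.145,0.075,-1,0,0,0,0.143,-0.145,0.07,-1,0,0,0,0.143,-0.145,0.07,-1])

```text
time_s: 12.75
eef_pos: [0.6197, -0.0693, 0.063]
orientation: [-0.0, 1.0, 0.001, -0.001]
contact_force: [0.2, 0.5, -0.6]
opening: 0.0217
```

Emit:
drive_tool(series=[0,0,0,0,0,-0.01,-1,0,0,0,0,0,-0.018,-1,0,0,0,0,0,-0.024,-1,0,0,0,0,0,-0.028,-1,0,0,0,0,0,-0.029,-1,0,0,0,0,0,-0.029,-1])

```text
time_s: 13.5
eef_pos: [0.6207, -0.0707, 0.0344]
orientation: [-0.0, 1.0, -0.0, 0.0]
contact_force: [-0.4, 0.3, -0.2]
opening: 0.0215
```

Emit:
drive_tool(series=[0,0,0,0,0,0,-0.2,0,0,0,0,0,0,0,0,0,0,0,0,0,0,0,0,0,0,0,0,0.0,0,0,0,0,0,0.02,0.0,0,0,0,0,0,0.06,0,0,0,0,0,0,0.12,0.0,0,0,0,0,0,0.12,0.0])

```text
time_s: 14.5
eef_pos: [0.6241, -0.0705, 0.1615]
orientation: [0.001, 1.0, -0.0, 0.005]
contact_force: [0.3, 0.2, -0.1]
opening: 0.0435
```

```bash
python3 - <<'E'
from h import *
cal,im=wshot("w8");s=robot.observe();print(s['opening'],s['eef_pos'],s['time_s'])
for b in blobs(im,'yellow',600): print(b,onplane(cal,b[0],.056))
cal=robot.calibration("top");im=robot.read_camera("top");cv2.imwrite("pics/top1.png",im)
for c in HUE:
  for b in blobs(im,c):
    X=onplane(cal,b[0],.056); X[0]>.4 and print(c,b[1:],X.round(4))
E
```

```text
0.04323652466351133 [ 0.62249156 -0.070637    0.15844401] 14.55
(array([271.09463501, 201.22077942]), (78.18647003173828, 79.47110748291016), np.False_, 4783.0) [ 0.62272019 -0.0709212   0.056     ]
red ((24.333675384521484, 24.694011688232422), np.False_, 449.0) [0.593  0.2532 0.056 ]
red ((71.09917449951172, 281.9316101074219), np.False_, 10350.5) [ 0.5254 -0.1453  0.056 ]
yellow ((34.055747985839844, 34.59392166137695), True, 883.5) [ 0.5424 -0.4083  0.056 ]
green ((18.580463409423828, 19.358177185058594), np.False_, 263.5) [ 0.5874 -0.2586  0.056 ]
green ((23.572032928466797, 23.886974334716797), True, 418.5) [0.5945 0.0667 0.056 ]
green ((24.33348846435547, 35.62068176269531), np.False_, 333.5) [0.7557 0.4962 0.056 ]
blue ((23.918811798095703, 24.560983657836914), True, 436.0) [ 0.4688 -0.2613  0.056 ]
```

Yellow is down. It was lowered vertically with no side force, and its centre is within 2 mm of the cup. Now blue.

Emit:
drive_tool(series=[0,0,0,-0.05,-0.003,0,0,0,0,0,-0.1,-0.006,-0.03,0,0,0,0,-0.15,-0.0095,-0.06,0,0,0,0,-0.15,-0.0095,-0.1,0,0,0,0,-0.15,-0.0095,-0.13,0,0,0,0,-0.15,-0.0095,-0.148,0,0,0,0,-0.15,-0.0095,-0.157,0,0,0,0,-0.15,-0.0095,-0.161,0,0,0,0,-0.15,-0.0095,-0.161,0,0,0,0,-0.15,-0.0095,-0.161,0])

```text
time_s: 15.85
eef_pos: [0.4711, -0.0803, -0.0061]
orientation: [0.0, 1.0, -0.0, 0.0]
contact_force: [-0.1, -1.1, 0.0]
opening: 0.0435
```

Emit:
drive_tool(series=[0,0,0,0,0,0,-1,0,0,0,0,0,0,-1,0,0,0,0,0,0,-1,0,0,0,0,0,0,-1,0,0,0,0,0,0,-1])

```text
time_s: 16.48
eef_pos: [0.4707, -0.0802, -0.0066]
orientation: [-0.0, 1.0, -0.0, 0.0]
contact_force: [-0.4, 0.3, 1.4]
opening: 0.0212
```

Emit:
drive_tool(series=[0,0,0,0,0,0.03,-1,0,0,0,0,0,0.08,-1,0,0,0,0,-0.045,0.09,-1,0,0,0,0,-0.09,0.09,-1,0,0,0,0.001,-0.136,0.09,-1,0,0,0,0.0015,-0.1815,0.085,-1,0,0,0,0.0015,-0.1815,0.075,-1,0,0,0,0.0015,-0.1815,0.07,-1,0,0,0,0.0015,-0.1815,0.07,-1])

```text
time_s: 17.6
eef_pos: [0.4721, -0.2601, 0.0629]
orientation: [-0.0, 1.0, 0.001, -0.0]
contact_force: [0.7, 0.1, 0.4]
opening: 0.0217
```

Emit:
drive_tool(series=[0,0,0,0,0,-0.01,-1,0,0,0,0,0,-0.018,-1,0,0,0,0,0,-0.024,-1,0,0,0,0,0,-0.028,-1,0,0,0,0,0,-0.029,-1,0,0,0,0,0,-0.029,-1])

```text
time_s: 18.35
eef_pos: [0.4722, -0.2618, 0.0344]
orientation: [-0.0, 1.0, -0.0, 0.0]
contact_force: [1.0, 0.7, 0.2]
opening: 0.0213
```

Emit:
drive_tool(series=[0,0,0,0,0,0,-0.2,0,0,0,0,0,0,0,0,0,0,0,0,0,0,0,0,0,0,0,0,0.0,0,0,0,0,0,0.02,0.0,0,0,0,0,0,0.06,0,0,0,0,0,0,0.12,0.0,0,0,0,0,0,0.12,0.0])

```text
time_s: 19.35
eef_pos: [0.4749, -0.263, 0.1593]
orientation: [0.002, 1.0, -0.0, 0.004]
contact_force: [0.3, -1.3, -1.0]
opening: 0.0435
```

```bash
python3 - <<'E'
from h import *
cal,im=wshot("w9");s=robot.observe();print(s['opening'],s['eef_pos'],s['time_s'])
for c,z in(('blue',.056),('green',.018)):
  for b in blobs(im,c,600): print(c,b,onplane(cal,b[0],z))
E
```

```text
0.04363737878406482 [ 0.47347057 -0.26240193  0.15665974] 19.4
blue (array([269.2041626 , 201.44203186]), (77.55424499511719, 79.39354705810547), np.False_, 4732.5) [ 0.47358311 -0.26206763  0.056     ]
green (array([273.29168701,  57.32274628]), (65.05614471435547, 70.1146011352539), False, 3495.5) [ 0.59742302 -0.26585043  0.018     ]
```

Emit:
drive_tool(series=[0,0,0,0.045,-0.001,0,0,0,0,0,0.09,-0.003,-0.02,0,0,0,0,0.125,-0.004,-0.06,0,0,0,0,0.125,-0.004,-0.1,0,0,0,0,0.125,-0.004,-0.13,0,0,0,0,0.125,-0.004,-0.148,0,0,0,0,0.125,-0.004,-0.157,0,0,0,0,0.125,-0.004,-0.161,0,0,0,0,0.125,-0.004,-0.161,0,0,0,0,0.125,-0.004,-0.161,0])

```text
time_s: 20.65
eef_pos: [0.5977, -0.266, -0.0056]
orientation: [0.0, 1.0, -0.0, 0.001]
contact_force: [-0.4, -0.5, -0.1]
opening: 0.0435
```

Emit:
drive_tool(series=[0,0,0,0,0,0,-1,0,0,0,0,0,0,-1,0,0,0,0,0,0,-1,0,0,0,0,0,0,-1,0,0,0,0,0,0,-1])

```text
time_s: 21.28
eef_pos: [0.5972, -0.2658, -0.0066]
orientation: [0.0, 1.0, -0.0, 0.0]
contact_force: [-0.8, -0.5, 0.6]
opening: 0.0208
```

Emit:
drive_tool(series=[0,0,0,0,0,0.03,-1,0,0,0,0,0,0.08,-1,0,0,0,0,0.02,0.13,-1,0,0,0,0,0.07,0.14,-1,0,0,0,0,0.12,0.14,-1,0,0,0,0,0.17,0.14,-1,0,0,0,0,0.22,0.14,-1,0,0,0,0.001,0.27,0.14,-1,0,0,0,0.001,0.31,0.14,-1,0,0,0,0.001,0.333,0.12,-1,0,0,0,0.001,0.333,0.09,-1,0,0,0,0.001,0.333,0.07,-1])

```text
time_s: 22.78
eef_pos: [0.5975, 0.0673, 0.0619]
orientation: [0.0, 1.0, 0.0, -0.001]
contact_force: [0.6, -0.5, -0.5]
opening: 0.0213
```

Emit:
drive_tool(series=[0,0,0,0,0,0,-1,0,0,0,0,0,0,-1,0,0,0,0,0,-0.01,-1,0,0,0,0,0,-0.018,-1,0,0,0,0,0,-0.024,-1,0,0,0,0,0,-0.028,-1,0,0,0,0,0,-0.029,-1,0,0,0,0,0,-0.029,-1])

```text
time_s: 23.78
eef_pos: [0.5981, 0.0673, 0.0344]
orientation: [-0.0, 1.0, -0.0, 0.0]
contact_force: [0.0, 0.3, -0.0]
opening: 0.0217
```

Emit:
drive_tool(series=[0,0,0,0,0,0,-0.2,0,0,0,0,0,0,0,0,0,0,0,0,0,0,0,0,0,0,0,0,0.0,0,0,0,0,0,0.02,0.0,0,0,0,0,0,0.06,0,0,0,0,0,0,0.12,0.0,0,0,0,-0.03,-0.03,0.16,0,0,0,0,-0.07,-0.07,0.18,0,0,0,0,-0.07,-0.07,0.18,0,0,0,0,-0.07,-0.07,0.18,0])

```text
time_s: 25.15
eef_pos: [0.5284, -0.0023, 0.2155]
orientation: [0.0, 1.0, -0.0, 0.001]
contact_force: [0.1, -0.0, 0.0]
opening: 0.0435
```

```bash
python3 - <<'E'
from h import *
cal,im=wshot("w10");s=robot.observe();print(s['opening'],s['eef_pos'],s['time_s'])
for c in HUE:
  for b in blobs(im,c,600): print(c,b[0],b[1],onplane(cal,b[0],.056).round(4))
cv2.imwrite("pics/sc2.png",robot.read_camera("scene"))
E
```

```text
0.043397740774292266 [ 0.52835781 -0.00176891  0.21479007] 25.2
red [ 14.00724602 118.96199036] (69.35034942626953, 82.68500518798828) [0.5965 0.2499 0.056 ]
yellow [340.69613647  92.4851532 ] (72.49810028076172, 77.81867980957031) [ 0.6213 -0.0698  0.056 ]
green [200.58259583 116.65313721] (70.23541259765625, 74.50502014160156) [0.5988 0.0665 0.056 ]
blue [509.54638672 235.9846344 ] (59.55324172973633, 71.46147918701172) [ 0.4755 -0.2576  0.056 ]
```

View pics/w10.png

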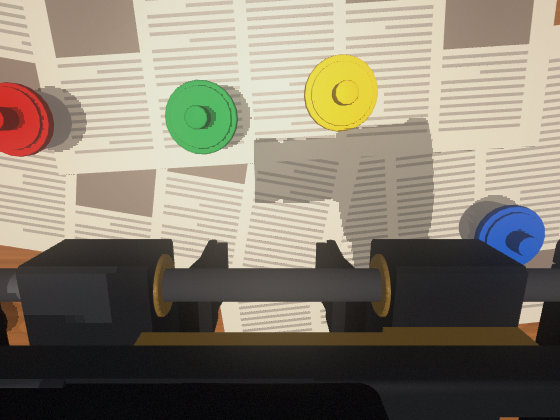

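Picture 11: all four stoppers sit concentric on rings of their own colour: red (14,119), green (200,117), yellow (341,92), blue (510,236). As a last check I move the arm back and compare both fixed views with the start, including the flange centre heights.

Emit:
drive_tool(series=[0,0,0,0,-0.05,0.02,0,0,0,0,-0.02,-0.1,0.04,0,0,0,0,-0.05,-0.15,0.04,0,0,0,0,-0.08,-0.2,0.04,0,0,0,0,-0.12,-0.26,0.04,0,0,0,0,-0.15,-0.32,0.04,0,0,0,0,-0.18,-0.38,0.04,0,0,0,0,-0.2,-0.43,0.04,0,0,0,0,-0.22,-0.48,0.04,0,0,0,0,-0.22,-0.48,0.04,0,0,0,0,-0.22,-0.48,0.04,0])

```text
time_s: 26.62
eef_pos: [0.3093, -0.4819, 0.2533]
orientation: [-0.001, 1.0, 0.001, -0.0]
contact_force: [0.3, 0.4, -0.2]
opening: 0.0437
```

```bash
python3 - <<'E'
from h import *
ims={n:robot.read_camera(n) for n in("top","scene")};cal={n:robot.calibration(n) for n in ims}
for n in ims: cv2.imwrite(f"pics/{n}9.png",ims[n])
P={'red':(.5965,.254),'yellow':(.621,-.0705),'green':(.598,.067),'blue':(.473,-.262)}
for c,p in P.items():
    f={}
    for n in ims:
        for tag,im in(('0',cv2.imread(f"pics/{n}0.png")),('9',ims[n])):
            for b in blobs(im,c):
                if np.hypot(*(onplane(cal[n],b[0],.056)[:2]-p))<.02: f[n+tag]=b[0]
    out=[c]
    for t in '09':
        X,e=tri([ray(cal['top'],f['top'+t]),ray(cal['scene'],f['scene'+t])]);out+=[X.round(4).tolist(),round(e,4)]
    print(*out)
for n in ims:  # bystander change
    d=cv2.absdiff(ims[n],cv2.imread(f"pics/{n}0.png")).max(2)
    print(n,{k:int((d[v[1]:v[3],v[0]:v[2]]>60).sum()) for k,v in ({'mask':(112,158,168,230),'tape':(405,165,445,206)} if n=='top' else {'mask':(385,128,455,192),'tape':(100,288,158,342)}).items()})
s=cv2.resize(ims['scene'][150:330,150:430],None,fx=2.8,fy=2.8);cv2.imwrite("pics/sc9.png",s)
E
```

```text
red [0.5954, 0.2558, 0.0475] 0.0015 [0.5954, 0.2557, 0.0476] 0.0014
yellow [0.6201, -0.0699, 0.0469] 0.0016 [0.6202, -0.0699, 0.0466] 0.0017
green [0.597, 0.0685, 0.0476] 0.0018 [0.597, 0.0685, 0.0475] 0.0018
blue [0.4702, -0.2619, 0.0449] 0.0014 [0.4702, -0.2619, 0.045] 0.0014
top {'mask': 0, 'tape': 0}
scene {'mask': 0, 'tape': 0}
```

View pics/sc9.png

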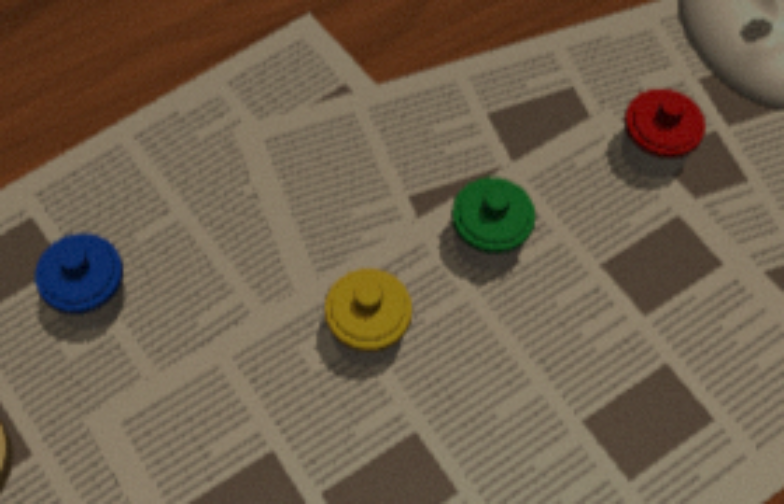

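Picture 12: all four stoppers lie flat and centred on their cups. The cups did not move (change under 0.5 mm), and neither did the mask or the tape.

```bash
python3 -c "
from bench import robot
print(robot.sign_off())"
```

```text
the job is handed in; nothing more can be done
None
```

All four stoppers are in the cups of their own colour, and the job is handed in at about 27 s of the 104 s allowed; no verdict is reported.

- **Placement:** In the final views each flange lies flat and centred on its lid ring. I did not measure the seated plug height separately. I lowered each stopper to about 1 mm above its seat and then released it. The final scene view shows no gap or tilt.
- **Cups and bystanders:** Each cup's measured centre moved by less than 0.5 mm. The pixels around the mask and the tape roll are unchanged in both fixed views. The wrist force stayed at noise level, about 1 N, in every reading.
- **Failed grasp:** The first grip on the red stopper closed on nothing. The images showed the finger ends about 33 mm above the reported TCP, which contradicts the interface text. I lowered the grasp by 30 mm, and every grip after that closed at 21 to 22 mm on the knob.
- **Disagreement between views:** The two fixed cameras differ by up to about 6 mm and read heights 3 to 9 mm low. I relied mainly on the wrist camera, which read within 2 to 4 mm of the stated heights.

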